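# Reset the tripped pump starter through its dust shutter

## Task

The oil pump's starter has tripped. With the fingertips, push the dust shutter on the long grey box all the way open, press the sunken reset key in the round well beneath it fully in and keep it in for about half a second, then push the shutter fully shut again. Pick nothing up, leave the horn-test key in the square well of the small box unpressed, and do not disturb the bottle, tin and wrench.

Things in the scene. Friction and masses are not known exactly. Their poses are not given: they have to be found in the camera images.
- starter: Pump starter box, a grey painted block screwed to the bench, 110 (own x) x 200 (own y) x 60 mm high; origin at the centre of its underside, z up. Its yaw varies within about 30 degrees. A round well of 46 mm diameter opens in the top face at own y = -45 mm, x = 0. Two 5 mm wide guide strips run along own y at own x = +-33.5 mm and stand 6 mm above the top face; the shutter slides between them.
- reset_well (a point): Centre of the mouth of the round well, in the plane of the box's top face (60 mm above the bench); axes as those of the starter box. The reset key is a black round key of 24 mm diameter on the well's axis; its top is sunk 14 mm below this point when released and 21 mm when fully in. The well floor is 35 mm below the mouth.
- reset_key (a joint): How far the reset key is pressed in, m: 0 released, 0.007 fully in. A spring returns it; it needs about 2.4 N to start moving and 4.6 N to be fully in.
- shutter_rib (a point): Middle of the top edge of the upright rib on the aluminium shutter; moves with the shutter; axes as those of the starter box. The shutter is a plate 60 x 60 x 4 mm lying on the box's top face (plate top 64.5 mm above the bench); across its middle stands the rib, 50 mm along own x, 8 mm thick along own y, its top 80.5 mm above the bench, 16 mm above the plate. Push the rib's side with the fingertips along own y.
- shutter (a joint): How far the shutter is slid open, m: 0 shut, its plate centred over the round well; 0.070 fully open, slid towards own +y of the starter box and clear of the well. It starts between 0 and 0.012, stays where it is left, has a stop at each end, and needs about 1.5 N to move plus drag of 6 N per m/s.
- horn_box: Warning-horn box, a grey painted block screwed to the bench, 110 x 90 x 60 mm high with a square well 46 x 46 mm in the middle of its top; origin at the centre of its underside. Not part of the job.
- test_key (a joint): How far the black horn-test key in the square well is pressed, m: 0 released, 0.007 fully in. Must stay unpressed.
- oil_bottle: Loose yellow plastic oil bottle, diameter 72 mm, 170 mm tall, standing; origin at the centre of its underside. Leave alone.
- grease_tin: Loose steel tin with a red label, diameter 80 mm, 85 mm tall, standing; origin at the centre of its underside. Leave alone.
- wrench: Loose steel wrench 180 mm long lying flat on the bench beyond the boxes as seen from the robot, along its own x; origin under its middle. Leave alone.
Mind the look-alikes: they are no part of the job. What is shaped like the starter but purple is not meant.

How it is judged:
On the way, in this order (a step that is already met when the one before it is completed fails the run):
1. the shutter is pushed open (value of joint shutter above 0.062 m), for 0.1 s.
2. the reset key is pressed fully in (value of joint reset_key above 0.0058 m), for 0.25 s.
3. the shutter is pushed shut (value of joint shutter below 0.005 m), for 0.1 s.
At the end, for the whole second after the job is handed in: The shutter is shut again (within 5 mm), after it was open by at least 62 mm and the reset key was then held at least 5.8 mm in for 0.25 s; both keys are released (within 1.5 mm) (value of joint shutter below 0.005 m and value of joint each of reset_key, test_key below 0.0015 m); the robot touches nothing.
It fails at once if the horn-test key is pressed (over 3 mm) (value of joint test_key above 0.003 m).
It fails at once if a bystander is lifted, tipped or moved by more than 20 mm (distance of any of oil_bottle, grease_tin, wrench from where it was at the start of the episode above 0.02 m).
It also fails if it takes over 54 s, if anything falls off the work surface, if the arm or the gripper's body presses on something with over 40 N, if the wrist force passes 120 N, or if a joint passes its speed limit or range.

## Robot

A 7-joint arm with a two-finger parallel gripper is mounted at the origin on the work surface. World frame = base frame: x ahead of the robot, y to its left, z up, the work surface at z = 0. Lengths are in m, angles in rad, forces in N, time in s.
With the tool pointing down it reaches from about 0.425 to 0.825 m from the base axis. Payload 3.6 kg.
Tool frame: the origin (TCP) lies between the finger pads; the fingertips stand 17 mm ahead of it and the grasp point (between the pads) lies 2 mm behind it (arm.tip_extent is the z of the fingertips in the tool frame, in m); z points along the fingers, y is the line along which they close (so a half turn about z gives the same grasp; the last joint's range is limited). The gripper opens to 85 mm and grips with 20 to 120 N. Pads are 22 mm wide; open, the fingers measure 114 mm over their backs; the gripper's body (76 mm by 85 mm) begins 54 mm behind the grasp point. The pads swing forward as they close: fully open they stand 13 mm farther back than shut.
Start: joints at [1.131, 0.615, -0.013, 1.423, 0.008, 1.103, -0.04], TCP at [0.261, -0.595, 0.248] pointing down, gripper open.
Joint ranges: [-3.12, 3.12], [-0.3, 2.06], [-1.34, 1.32], [0.26, 2.42], [-1.36, 4.5], [0.01, 1.98], [-2.84, 2.84]. Speed limits (rad/s): [2.79, 2.79, 3.14, 3.14, 3.14, 3.14, 3.14].

## Interface

Orientations are given as a rotation vector (axis times angle).
In Python, from bench import readout, cams, arm, boxes_of, silhouettes gives the robot as it stands.
- The arm moves only by the shell command python3 -m creep 'ROWS' [OPENING] [FORCE]. ROWS is JSON, a list of rows, each an object of numbers: "tx", "ty", "tz": the shift along the tool's x, y, z as a fraction of full scale; "wx", "wy", "wz": the turn, a rotation vector about the tool's x, y, z as a fraction of full scale. In form: [{"tx": .., "ty": .., "tz": .., "wx": .., "wy": .., "wz": ..}, ...]. A call has 1 to 5 rows; each row is the pose to reach, as a shift and turn from the pose commanded when the call began, along the tool's axes at that moment; what a row does not reach only later rows make up. Full scale, the value 1, is 500 mm for a shift and pi/2 rad for a turn. A row lasts 1/10 s, in which the tool goes at most 50 mm and 8.59 degrees, less where a joint would pass 70% of its speed; a pose out of reach is approached as far as the arm can. A call with a number of a shift or a turn outside -1 to 1 is refused whole. A call with a gripper value outside its range is refused whole. OPENING is the gripper command: -1 is shut, 1 is fully open, values between are in proportion, set as the call begins (- or left out, the last holds). The fingers move at their own pace and stop on an object; FORCE is the grip in N (left out, the last holds). Time passes only in rows, so rows that repeat a pose let the fingers close. It gives the time, the measured TCP pose, the force, the opening and the grip force at its end, in the units of the state.
- readout.read_state(): the state, without advancing time (a new reading comes with each control period).
- cams.grab_frame(name): name is "scene" or "top"; returns the picture (384x512x3 uint8, red, green, blue); there is no depth.
- cams.camera_info(name): a dict with "vfov" (degrees; the focal length in pixels is half the picture's height over the tangent of half this angle, whatever the lens; pixels are square), "cx", "cy" (the principal point, pixels), "world_to_cam" (4x4, takes a point from world to camera coordinates). Camera axes: x right, y up, looking along -z (the intrinsics and any distortion apply to the point x, -y, -z); pixel columns grow to the right and rows downward; lengths in m; the calibration is good to about 2 mm. A picture is of the moment at which its call begins. camera_info takes no time and is no camera call.
- arm.hand_in(): hands the job in; it is judged then, once.
Trained networks look in the newest picture that a camera, given by its name, has taken for a name from the list of things; names that differ only in an ending like _2 or _b are one class to them, and where a whole thing is asked for, a point or a joint stands for the part that bears it (a point fixed in the world has none). Each returns a list of dicts, best first, with "confidence" (0 to 1); they miss things now and then, are a little off and sometimes report something else, mostly with a low value. They report only what shows in the picture. A call takes as long as a camera call. They do not tell look-alikes from the thing itself.
- boxes_of(query, camera): "rect" ([left, top, right, bottom] in pixels, round what is visible of it).
- silhouettes(query, camera): "region" (384x512 bool, what is visible of it) and "rect" ([left, top, right, bottom] in pixels, round what is visible of it).
The state is a dict: "t": time; "joint_positions": joint angles; "dq": joint speeds; "tau": joint torques, N m; "eef_pos": TCP position; "tcp_rot": TCP orientation; "wrist_force": force on the tool from outside, world axes, zero at the start; "torque": the same for the moment, N m; "gripper_width": opening from 0.0 (shut) to 1.0 (fully open); "grasp_force": force on a finger pad.
Only numpy, scipy, OpenCV 4.12 (cv2) and the standard library are available. Lean on these libraries where they do the work, as an engineer would, in place of code of your own. Each camera call takes 0.05 s, during which the arm holds its last target. There are 200 camera calls.

## Working session

There is one attempt and no reset: what is moved stays moved. The work goes in short steps, Python scripts to look and compute and a shell command to move; the robot and the scene stay as the last step left them, time stands still between calls to the robot, and variables do not carry over. Pictures are saved under pics/ and viewed, at most 10 in all, crops included, and the job is handed in when it is done.

```bash
mkdir -p pics; python3 - <<'E'
from bench import readout,cams,boxes_of
import cv2,numpy as np
s=readout.read_state();print(s)
ims=[]
for n in("scene","top"):
    im=cams.grab_frame(n);cv2.imwrite(f"pics/{n}0.png",cv2.resize(im[:,:,::-1],(800,600),interpolation=cv2.INTER_CUBIC))
    np.save(f"pics/{n}0.npy",im);print(n,cams.camera_info(n))
    for q in("starter","shutter_rib","horn_box","reset_well"):
        print(q,[(round(d["confidence"],2),np.round(d["rect"]).tolist()) for d in boxes_of(q,n)])
E
```

```text
{'t': 0.0, 'joint_positions': array([ 1.1314881 ,  0.61587619, -0.01259798,  1.42497212,  0.0081123 ,
        1.10338803, -0.04038008]), 'dq': array([-0.00123091,  0.00067713, -0.00093705,  0.0008692 , -0.0001438 ,
        0.0007403 ,  0.00082653]), 'tau': array([ 3.25949554e-05, -4.69213307e+01,  2.59387549e-01, -1.71032041e+01,
        9.97058116e-03,  9.66572436e-03,  6.18523941e-06]), 'eef_pos': array([ 0.26046451, -0.59471326,  0.24714182]), 'tcp_rot': array([-3.07241316e+00, -6.43444778e-01,  9.26179976e-04]), 'wrist_force': array([-0.41338096, -0.0078632 ,  0.65059611]), 'torque': array([-0.02248041,  0.0010702 ,  0.01020817]), 'grasp_force': 0.0, 'gripper_width': 0.9974220771481841}
scene {'vfov': 51.616372882488655, 'cx': 253.7553522541915, 'cy': 183.86031202396262, 'world_to_cam': array([[-0.65617425,  0.754453  ,  0.01536304,  0.37190858],
       [-0.5351058 , -0.47956229,  0.69547235,  0.25570533],
       [ 0.53206874,  0.4481302 ,  0.7183886 , -1.51537123],
       [ 0.        ,  0.        ,  0.        ,  1.        ]])}
starter [(0.95, [187.0, 150.0, 261.0, 207.0]), (0.63
[... 306 characters left out ...]
0766371, 'cy': 195.5002330949347, 'world_to_cam': array([[ 5.38888998e-04, -9.99982517e-01,  5.88850858e-03,
         2.52335344e-04],
       [ 9.84083068e-01,  1.57673933e-03,  1.77702080e-01,
        -5.79537255e-01],
       [-1.77708258e-01,  5.69901990e-03,  9.84066713e-01,
        -1.74704195e+00],
       [ 0.00000000e+00,  0.00000000e+00,  0.00000000e+00,
         1.00000000e+00]])}
starter [(0.86, [266.0, 175.0, 328.0, 221.0]), (0.79, [278.0, 239.0, 335.0, 278.0])]
shutter_rib [(0.8, [311.0, 244.0, 329.0, 263.0]), (0.69, [296.0, 184.0, 317.0, 204.0])]
horn_box [(0.62, [208.0, 193.0, 245.0, 230.0])]
reset_well [(0.75, [268.0, 175.0, 327.0, 217.0]), (0.67, [278.0, 237.0, 339.0, 278.0])]
```

View pics/scene0.png

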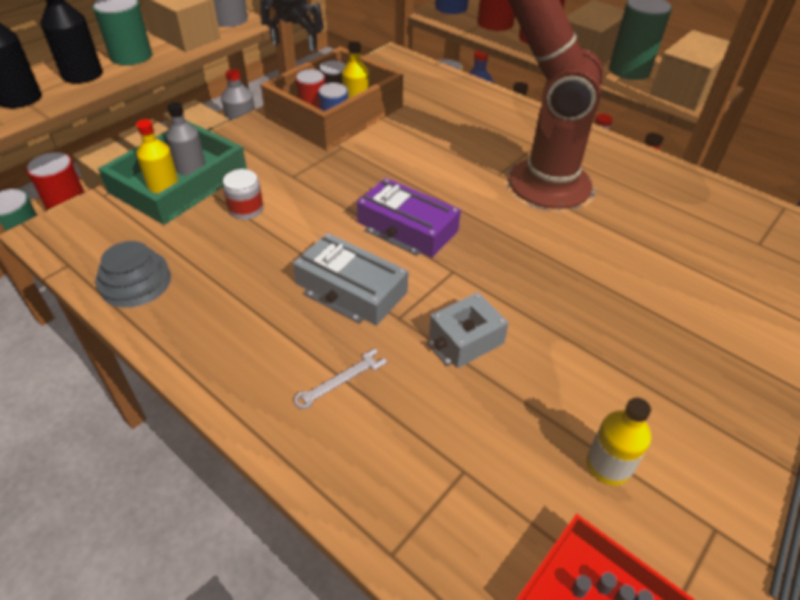

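```bash
python3 - <<'E'
import numpy as np,cv2
im=np.load("pics/top0.npy")[140:300,190:403]
cv2.imwrite("pics/topc.png",cv2.resize(im[:,:,::-1],(799,600),interpolation=cv2.INTER_CUBIC))
E
```

```text
(no output)
```

View pics/topc.png

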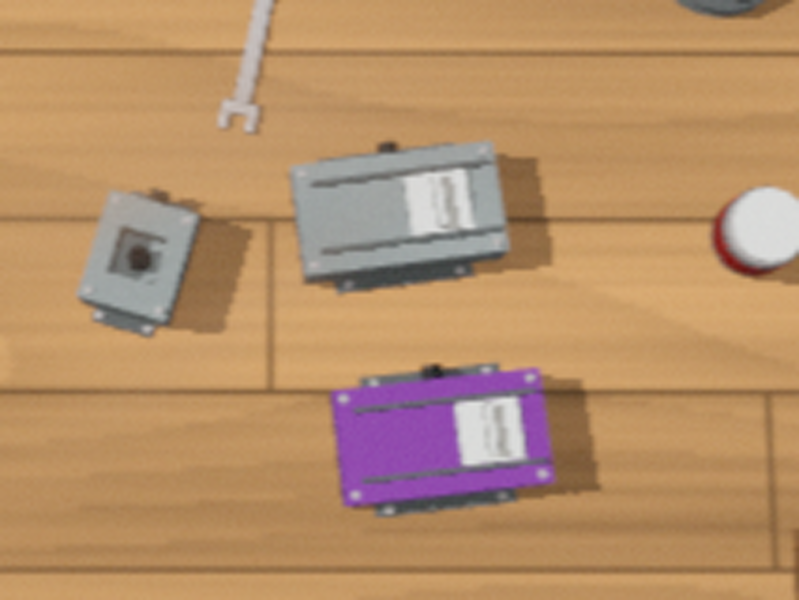

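The long grey box is at scene (350,277)/800px and top crop (400,212). The purple look-alike is at scene (408,215). The grey one fits the description, since purple is excluded. Its white shutter plate is at the right end of the top view (−y), so it opens towards +y. I'll confirm this in one enlarged crop.

```bash
python3 - <<'E'
import numpy as np,cv2
a=np.load("pics/top0.npy")[165:230,260:335];b=np.load("pics/scene0.npy")[142:217,180:267]
A=cv2.resize(a[:,:,::-1],None,fx=9,fy=9,interpolation=cv2.INTER_CUBIC)[:300*2]
B=cv2.resize(b[:,:,::-1],None,fx=9,fy=8,interpolation=cv2.INTER_CUBIC)
cv2.imwrite("pics/c1.png",A);cv2.imwrite("pics/c2.png",B);print(A.shape,B.shape)
E
```

```text
(585, 675, 3) (600, 783, 3)
```

View pics/c1.png

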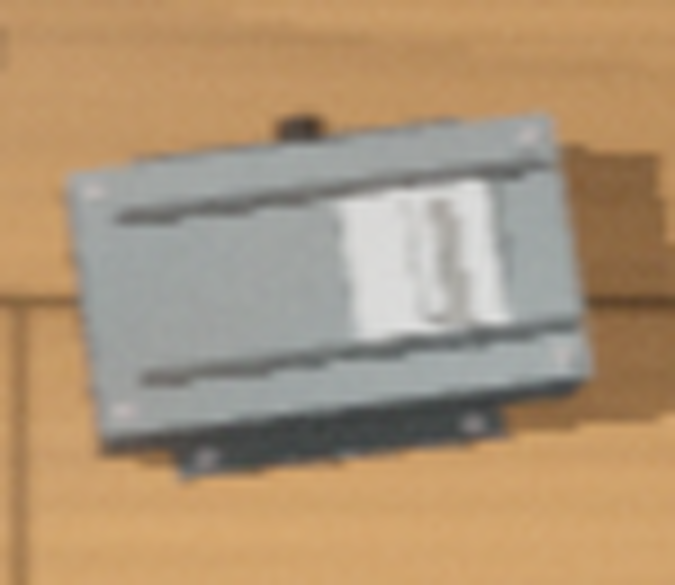

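View pics/c2.png

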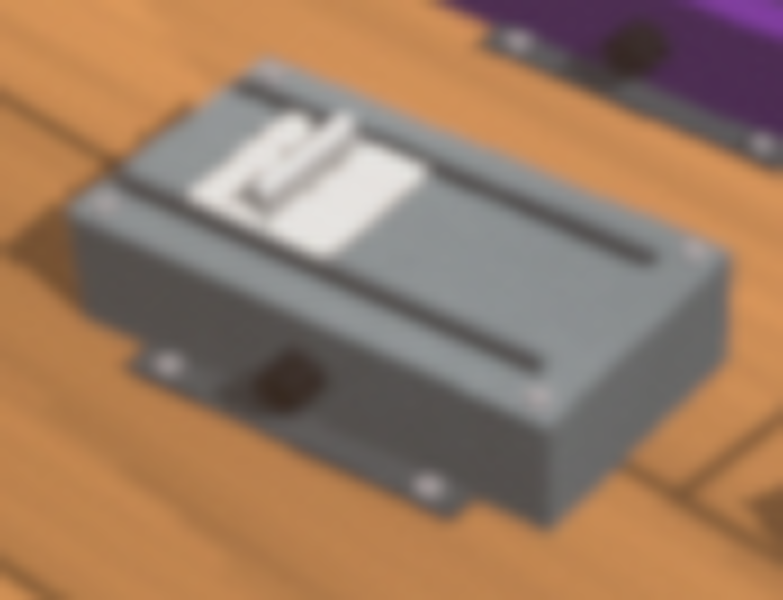

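The grey box carries the white shutter with its rib, and it lies at the −y end. In c1 the plate corners are about (338,203), (488,180), (508,320), (357,338). This is the starter, with the shutter nearly shut. Next I fit the pose.

```bash
cat > h.py <<'E'
import numpy as np
from bench import cams
def proj(n,P):
    c=cams.camera_info(n);f=192/np.tan(np.radians(c["vfov"]/2));W=np.array(c["world_to_cam"])
    p=np.atleast_2d(P)@W[:3,:3].T+W[:3,3];return np.c_[c["cx"]-f*p[:,0]/p[:,2],c["cy"]+f*p[:,1]/p[:,2]]
def R(a):return np.array([[np.cos(a),-np.sin(a)],[np.sin(a),np.cos(a)]])
E
python3 - <<'E'
import numpy as np
from h import *
from scipy.optimize import least_squares
from bench import readout
t=(np.array([(68,178),(550,117),(590,373),(102,437)])+.5)/9-.5+[260,165]
tp=(np.array([(338,203),(488,180),(508,320),(357,338)])+.5)/9-.5+[260,165]
s=(np.array([(270,58),(735,255),(553,425),(70,208),(553,527),(88,312)])+.5)/[9,8]-.5+[180,142]
sr=(np.array([(188,188),(330,255),(430,170)])+.5)/[9,8]-.5+[180,142]
a,b=.055,.1
T=np.array([(a,b,.06),(a,-b,.06),(-a,-b,.06),(-a,b,.06)])
S=np.array([(-a,-b,.06),(-a,b,.06),(a,b,.06),(a,-b,.06),(a,b,0),(a,-b,0)])
def w(q,P):P=np.array(P,float).copy();P[:,:2]=P[:,:2]@R(q[2]).T+q[:2];return P
def plate(y):
    y=-.045+y;return np.array([(.03,y+.03,.0645),(.03,y-.03,.0645),(-.03,y-.03,.0645),(-.03,y+.03,.0645)])
def res(q,use="ts"):
    r=[]
    if "t" in use:r+=[proj("top",w(q,T))-t,proj("top",w(q,plate(q[3])))-tp]
    if "s" in use:r+=[proj("scene",w(q,S))-s,proj("scene",w(q,plate(q[3])[[1,0,3]]))-sr]
    return np.concatenate(r).ravel()
for u in("ts","t","s"):
    f=least_squares(res,[.6,-.05,.1,.005],args=(u,),loss="soft_l1",x_scale=.01);q=f.x;print(u,q.round(4),np.degrees(q[2]).round(1),res(q,u).reshape(-1,2).round(1).tolist())
from scipy.spatial.transform import Rotation as Ro
print(Ro.from_rotvec(readout.read_state()["tcp_rot"]).as_matrix().round(3))
# horn box rough
E
```

```text
ts [ 0.5782 -0.1119  0.1301  0.0059] 7.5 [[-0.4, 0.0], [-0.1, -0.0], [-0.1, 0.8], [-0.2, 0.6], [0.0, -0.1], [-0.4, 0.4], [-0.2, 0.8], [0.3, 0.9], [-0.3, -0.5], [0.0, -0.6], [-0.4, 0.1], [-0.2, 0.1], [-0.3, 0.9], [-0.2, 0.8], [-0.4, 0.9], [-0.6, 0.2], [0.0, -0.3]]
t [ 0.5798 -0.1126  0.1318  0.0063] 7.6 [[-0.2, -0.4], [0.0, -0.5], [0.1, 0.3], [0.0, 0.2], [0.1, -0.5], [-0.3, -0.1], [-0.1, 0.4], [0.4, 0.5]]
s [ 0.5771 -0.1118  0.127   0.006 ] 7.3 [[0.1, -0.7], [0.2, -0.7], [-0.3, -0.1], [0.1, -0.1], [-0.1, 0.7], [0.1, 0.5], [-0.1, 0.6], [-0.3, 0.0], [0.4, -0.5]]
[[ 0.916  0.401 -0.   ]
 [ 0.401 -0.916  0.   ]
 [ 0.    -0.    -1.   ]]
```

```bash
cat > go.py <<'E'
import sys,numpy as np
from scipy.spatial.transform import Rotation as Ro
from bench import readout,arm
from h import R
s=readout.read_state();x,y,z=map(float,sys.argv[1:4]);A=.130;O=np.array([.5785,-.112])
M=Ro.from_rotvec(s["tcp_rot"]).as_matrix()
print("t",round(s["t"],2),"own xy",(R(A).T@(s["eef_pos"][:2]-O)).round(4),"tipz",round(s["eef_pos"][2]-arm.tip_extent,4),"F",s["wrist_force"].round(2),"w",round(s["gripper_width"],3),arm.tip_extent)
d=np.r_[O+R(A)@[x,y],z+arm.tip_extent]-s["eef_pos"]
c,n=np.cos(A),np.sin(A);G=np.array([[c,n,0],[n,-c,0],[0,0,-1]])
print("t*",(M.T@d/.5).round(4),"w*",(Ro.from_matrix(M.T@G).as_rotvec()/(np.pi/2)).round(4))
E
python3 -m creep '[{"tx":0.42,"ty":-0.22,"wz":0.18},{"tx":0.42,"ty":-0.22,"wz":0.18},{"tx":0.42,"ty":-0.22,"wz":0.18},{"tx":0.42,"ty":-0.22,"wz":0.18},{"tx":0.42,"ty":-0.22,"wz":0.18}]' -1 40; python3 go.py 0 -.072 .13
```

```text
t 0.5 own xy [-0.3777 -0.4381] tipz 0.2313 F [-0.03  0.38 -0.01] w 1.003 0.017
t* [ 0.9298 -0.4922  0.2026] w* [-1.000e-04  0.000e+00  1.801e-01]$[0]: bad value
```

```bash
python3 -m creep '[{"tx":0.42,"ty":-0.22,"tz":0,"wx":0,"wy":0,"wz":0.18},{"tx":0.42,"ty":-0.22,"tz":0,"wx":0,"wy":0,"wz":0.18},{"tx":0.42,"ty":-0.22,"tz":0,"wx":0,"wy":0,"wz":0.18},{"tx":0.42,"ty":-0.22,"tz":0,"wx":0,"wy":0,"wz":0.18},{"tx":0.42,"ty":-0.22,"tz":0,"wx":0,"wy":0,"wz":0.18}]' -1 40; python3 go.py 0 -.072 .13
```

```text
t: 1.0
eef_pos: [0.4117, -0.4068, 0.2486]
tcp_rot: [-3.133, -0.21, -0.003]
wrist_force: [0.6, 0.2, -0.0]
gripper_width: 0.141
grasp_force: 0.0
t 1.0 own xy [-0.2036 -0.2707] tipz 0.2316 F [ 0.6   0.25 -0.01] w 0.141 0.017
t* [ 0.4083 -0.3956  0.2044] w* [-0.0007 -0.0012  0.0025]
```

```bash
python3 -m creep '[{"tx":0.08,"ty":-0.08,"tz":0,"wx":0,"wy":0,"wz":0},{"tx":0.16,"ty":-0.16,"tz":0,"wx":0,"wy":0,"wz":0},{"tx":0.24,"ty":-0.24,"tz":0.02,"wx":0,"wy":0,"wz":0},{"tx":0.33,"ty":-0.32,"tz":0.06,"wx":0,"wy":0,"wz":0},{"tx":0.40,"ty":-0.39,"tz":0.1,"wx":0,"wy":0,"wz":0}]' -1 40; python3 -m creep '[{"tx":0,"ty":0,"tz":0,"wx":0,"wy":0,"wz":0},{"tx":0,"ty":0,"tz":0,"wx":0,"wy":0,"wz":0},{"tx":0,"ty":0,"tz":0,"wx":0,"wy":0,"wz":0}]';python3 go.py 0 -.072 .1
```

```text
t: 1.5
eef_pos: [0.5622, -0.2166, 0.2113]
tcp_rot: [3.134, 0.205, 0.004]
wrist_force: [1.0, -0.1, 0.3]
gripper_width: -0.003
grasp_force: 0.0
t: 1.8
eef_pos: [0.5598, -0.2199, 0.211]
tcp_rot: [3.134, 0.201, -0.0]
wrist_force: [-0.3, 0.4, -0.3]
gripper_width: -0.002
grasp_force: 0.0
t 1.8 own xy [-0.0326 -0.1046] tipz 0.194 F [-0.26  0.38 -0.34] w -0.002 0.017
t* [ 0.0651 -0.0655  0.1879] w* [ 0.001   0.0002 -0.0013]
```

```bash
python3 -m creep '[{"tx":0.04,"ty":-0.04,"tz":0.06,"wx":0,"wy":0,"wz":0},{"tx":0.065,"ty":-0.066,"tz":0.12,"wx":0,"wy":0,"wz":0},{"tx":0.065,"ty":-0.066,"tz":0.188,"wx":0,"wy":0,"wz":0},{"tx":0.065,"ty":-0.066,"tz":0.188,"wx":0,"wy":0,"wz":0},{"tx":0.065,"ty":-0.066,"tz":0.188,"wx":0,"wy":0,"wz":0}]' ;python3 go.py 0 -.072 .07; python3 - <<'E'
from bench import cams
import numpy as np,cv2
from h import *
b=cams.grab_frame("scene")[112:217,170:310]
B=cv2.resize(b[:,:,::-1],None,fx=5.7,fy=5.7,interpolation=cv2.INTER_CUBIC)
P=np.array([.5785,-.112])+R(.13)@[0,-.072]
p=(proj("scene",[[*P,.1],[*P,.06]])-[170,112])*5.7
for q in p: cv2.circle(B,tuple(int(v) for v in q),4,(0,0,255),1)
cv2.imwrite("pics/c3.png",B)
E
```

```text
t: 2.3
eef_pos: [0.5877, -0.1837, 0.1174]
tcp_rot: [3.134, 0.199, -0.001]
wrist_force: [1.4, -0.5, 0.0]
gripper_width: -0.002
grasp_force: 0.0
t 2.3 own xy [-0.0002 -0.0723] tipz 0.1004 F [ 1.41 -0.51  0.04] w -0.002 0.017
t* [ 0.0004 -0.0007  0.0608] w* [ 0.0009  0.0003 -0.0021]
```

View pics/c3.png

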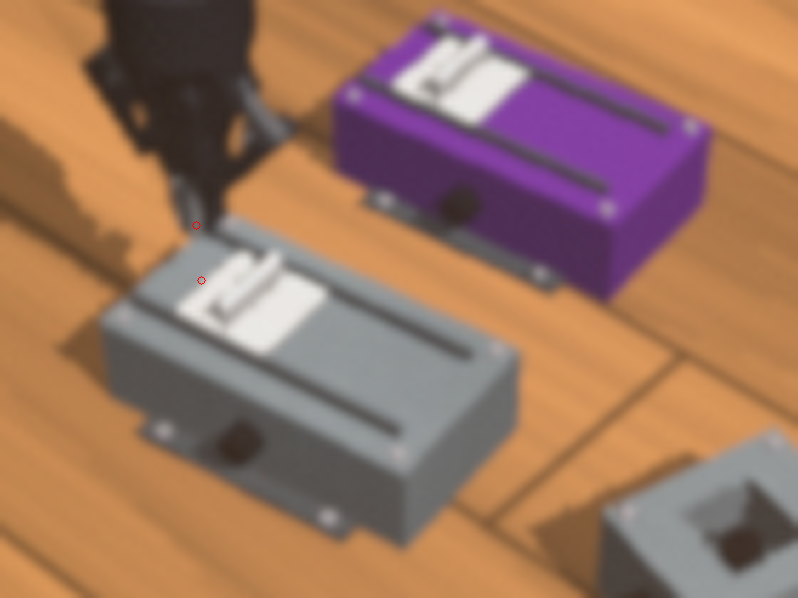

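The shut fingertips at (200,232) sit where predicted, within about 1.5 mm, behind the rib. I descend to 70 mm and then push towards own +y, which is tool −y.

```bash
python3 -m creep '[{"tx":0,"ty":0,"tz":0.03,"wx":0,"wy":0,"wz":0},{"tx":0,"ty":0,"tz":0.06,"wx":0,"wy":0,"wz":0},{"tx":0,"ty":0,"tz":0.06,"wx":0,"wy":0,"wz":0},{"tx":0,"ty":0,"tz":0.06,"wx":0,"wy":0,"wz":0}]' ;python3 go.py 0 -.02 .07;  python3 -m creep '[{"tx":0,"ty":-0.02,"tz":0,"wx":0,"wy":0,"wz":0},{"tx":0,"ty":-0.04,"tz":0,"wx":0,"wy":0,"wz":0},{"tx":0,"ty":-0.06,"tz":0,"wx":0,"wy":0,"wz":0},{"tx":0,"ty":-0.08,"tz":0,"wx":0,"wy":0,"wz":0},{"tx":0,"ty":-0.10,"tz":0,"wx":0,"wy":0,"wz":0}]';python3 go.py 0 .0 .07
```

```text
t: 2.75
eef_pos: [0.5891, -0.1825, 0.0886]
tcp_rot: [3.134, 0.202, 0.004]
wrist_force: [0.2, -0.7, 0.6]
gripper_width: 0.001
grasp_force: 0.0
t 2.75 own xy [ 0.0014 -0.0713] tipz 0.0716 F [ 0.19 -0.73  0.61] w 0.001 0.017
t* [-0.0029 -0.1026  0.0031] w* [ 0.001  -0.0017 -0.0008]
t: 3.25
eef_pos: [0.5824, -0.131, 0.0874]
tcp_rot: [3.134, 0.205, 0.003]
wrist_force: [1.0, -1.5, 2.8]
gripper_width: -0.003
grasp_force: 1.6
t 3.25 own xy [ 0.0014 -0.0193] tipz 0.0704 F [ 0.98 -1.5   2.79] w -0.003 0.017
t* [-0.0028 -0.0386  0.0008] w* [ 0.0006 -0.0011  0.0003]
```

```bash
python3 -m creep '[{"tx":-0.002,"ty":-0.015,"tz":0,"wx":0,"wy":0,"wz":0},{"tx":-0.002,"ty":-0.03,"tz":0,"wx":0,"wy":0,"wz":0},{"tx":-0.002,"ty":-0.04,"tz":0,"wx":0,"wy":0,"wz":0},{"tx":-0.002,"ty":-0.046,"tz":0,"wx":0,"wy":0,"wz":0},{"tx":-0.002,"ty":-0.046,"tz":0,"wx":0,"wy":0,"wz":0}]';python3 go.py 0 .0065 .07
python3 - <<'E'
from bench import cams
import numpy as np,cv2
from h import *
b=cams.grab_frame("scene")[122:217,170:290]
k=6.2;B=cv2.resize(b[:,:,::-1],None,fx=k,fy=k,interpolation=cv2.INTER_CUBIC)
O=np.array([.5785,-.112])
for j,c in((.07,(0,0,255)),(.062,(255,0,0))):
    y=-.045+j;L=[[*(O+R(.13)@[x,yy]),zz] for x,yy,zz in((.03,y+.03,.0645),(-.03,y+.03,.0645),(.025,y+.004,.0805),(-.025,y+.004,.0805))]
    p=((proj("scene",L)+.5-[170,122])*k).astype(int)
    cv2.line(B,tuple(map(int,p[0])),tuple(map(int,p[1])),c,1);cv2.line(B,tuple(map(int,p[2])),tuple(map(int,p[3])),c,1)
cv2.imwrite("pics/c4.png",B)
E
```

```text
t: 3.75
eef_pos: [0.5774, -0.1081, 0.0864]
tcp_rot: [-3.134, -0.205, 0.002]
wrist_force: [-0.4, -0.1, 0.5]
gripper_width: -0.0
grasp_force: 0.1
t 3.75 own xy [-0.0006  0.004 ] tipz 0.0694 F [-0.38 -0.11  0.45] w -0.0 0.017
t* [ 0.0012 -0.005  -0.0012] w* [-0.0007  0.0008  0.0005]
```

View pics/c4.png

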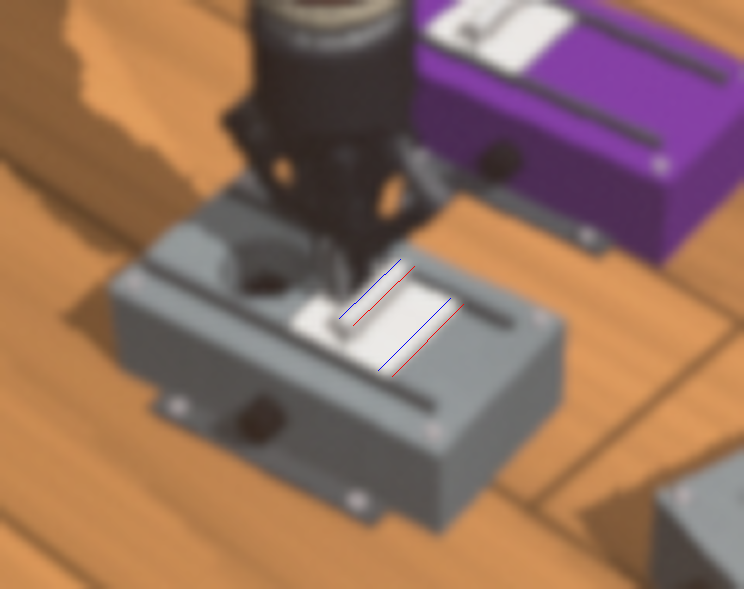

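The well is uncovered at (262,270). The plate edge lies between the 62 mm (blue) and 70 mm (red) lines, so I push a few mm more until the stop is felt.

```bash
python3 -m creep '[{"tx":0,"ty":-0.004,"tz":0,"wx":0,"wy":0,"wz":0},{"tx":0,"ty":-0.008,"tz":0,"wx":0,"wy":0,"wz":0},{"tx":0,"ty":-0.008,"tz":0,"wx":0,"wy":0,"wz":0}]';python3 go.py 0 .0065 .07
```

```text
t: 4.1
eef_pos: [0.5765, -0.1055, 0.0863]
tcp_rot: [3.135, 0.203, -0.003]
wrist_force: [-0.7, -0.7, -1.0]
gripper_width: -0.001
grasp_force: 0.6
t 4.1 own xy [-0.0012  0.0067] tipz 0.0693 F [-0.7  -0.69 -1.02] w -0.001 0.017
t* [ 0.0023  0.0005 -0.0015] w* [ 0.      0.0013 -0.0003]
```

```bash
python3 -m creep '[{"tx":0.002,"ty":-0.004,"tz":0,"wx":0,"wy":0,"wz":0},{"tx":0.002,"ty":-0.007,"tz":0,"wx":0,"wy":0,"wz":0},{"tx":0.002,"ty":-0.007,"tz":0,"wx":0,"wy":0,"wz":0}]';python3 go.py 0 -.045 .1
```

```text
t: 4.4
eef_pos: [0.5766, -0.105, 0.0864]
tcp_rot: [3.131, 0.2, -0.004]
wrist_force: [-1.2, -6.9, -1.3]
gripper_width: -0.0
grasp_force: 2.7
t 4.4 own xy [-0.0009  0.0071] tipz 0.0694 F [-1.24 -6.94 -1.31] w -0.0 0.017
t* [ 0.0019  0.1045 -0.0608] w* [ 0.0026  0.0018 -0.0014]
```

The stop is felt at 7 N. I back off, lift and move over the well.

```bash
python3 -m creep '[{"tx":0,"ty":0.03,"tz":0,"wx":0,"wy":0,"wz":0},{"tx":0.002,"ty":0.07,"tz":-0.03,"wx":0,"wy":0,"wz":0},{"tx":0.002,"ty":0.104,"tz":-0.03,"wx":0,"wy":0,"wz":0},{"tx":0.002,"ty":0.106,"tz":-0.03,"wx":0,"wy":0,"wz":0},{"tx":0.002,"ty":0.106,"tz":-0.03,"wx":0,"wy":0,"wz":0}]';python3 go.py 0 -.045 .05
python3 - <<'E'
from bench import cams
import numpy as np,cv2
from h import *
b=cams.grab_frame("scene")[122:217,170:290]
k=6.2;B=cv2.resize(b[:,:,::-1],None,fx=k,fy=k,interpolation=cv2.INTER_CUBIC)
O=np.array([.5785,-.112])
for y0,r,z in((-.045,.023,.06),):
    L=[[*(O+R(.13)@[r*np.cos(a),y0+r*np.sin(a)]),z] for a in np.linspace(0,6.3,60)]
    p=((proj("scene",L)+.5-[170,122])*k).astype(np.int32);cv2.polylines(B,[p],True,(0,0,255),1)
cv2.imwrite("pics/c5.png",B)
E
```

```text
t: 4.9
eef_pos: [0.5854, -0.1537, 0.1011]
tcp_rot: [-3.134, -0.202, 0.001]
wrist_force: [-0.3, 0.6, 0.1]
gripper_width: -0.004
grasp_force: 0.0
t 4.9 own xy [ 0.0014 -0.0423] tipz 0.0841 F [-0.28  0.64  0.11] w -0.004 0.017
t* [-0.0027  0.0056  0.0682] w* [-0.0009  0.0005 -0.0007]
```

View pics/c5.png

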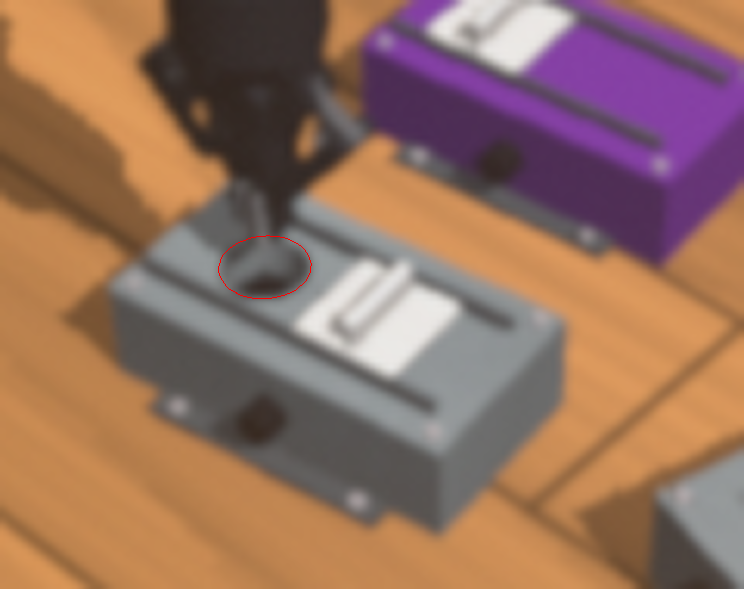

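The well mouth at (262,268) matches the model circle. I descend to just above the key.

```bash
python3 -m creep '[{"tx":-0.003,"ty":0.005,"tz":0,"wx":0,"wy":0,"wz":0},{"tx":-0.003,"ty":0.005,"tz":0.02,"wx":0,"wy":0,"wz":0},{"tx":-0.003,"ty":0.005,"tz":0.045,"wx":0,"wy":0,"wz":0},{"tx":-0.003,"ty":0.005,"tz":0.07,"wx":0,"wy":0,"wz":0},{"tx":-0.003,"ty":0.005,"tz":0.07,"wx":0,"wy":0,"wz":0}]';python3 go.py 0 -.045 .039
```

```text
t: 5.45
eef_pos: [0.5832, -0.1558, 0.0641]
tcp_rot: [-3.133, -0.205, 0.007]
wrist_force: [0.2, -0.8, 0.7]
gripper_width: -0.003
grasp_force: 0.0
t 5.45 own xy [-0.001 -0.044] tipz 0.0471 F [ 0.25 -0.77  0.74] w -0.003 0.017
t* [0.002  0.002  0.0162] w* [-0.0012  0.0026  0.0004]
```

```bash
python3 -m creep '[{"tx":0.001,"ty":0.001,"tz":0.008,"wx":0,"wy":0,"wz":0},{"tx":0.001,"ty":0.001,"tz":0.014,"wx":0,"wy":0,"wz":0},{"tx":0.001,"ty":0.001,"tz":0.018,"wx":0,"wy":0,"wz":0},{"tx":0.001,"ty":0.001,"tz":0.018,"wx":0,"wy":0,"wz":0}]';python3 go.py 0 -.045 .039
```

```text
t: 5.85
eef_pos: [0.585, -0.1567, 0.0579]
tcp_rot: [-3.134, -0.204, 0.0]
wrist_force: [-2.6, 0.3, 3.0]
gripper_width: -0.004
grasp_force: 1.8
t 5.85 own xy [ 0.0007 -0.0451] tipz 0.0409 F [-2.55  0.28  3.04] w -0.004 0.017
t* [-0.0014 -0.0003  0.0039] w* [-0.0003  0.0001  0.0002]
```

```bash
python3 -m creep '[{"tx":0,"ty":0,"tz":0.005,"wx":0,"wy":0,"wz":0},{"tx":0,"ty":0,"tz":0.008,"wx":0,"wy":0,"wz":0},{"tx":0,"ty":0,"tz":0.008,"wx":0,"wy":0,"wz":0}]';python3 go.py 0 -.045 .039
```

```text
t: 6.15
eef_pos: [0.5852, -0.1568, 0.056]
tcp_rot: [-3.135, -0.204, -0.001]
wrist_force: [-4.4, 2.0, 15.7]
gripper_width: -0.001
grasp_force: 7.6
t 6.15 own xy [ 0.0008 -0.0453] tipz 0.039 F [-4.41  1.99 15.69] w -0.001 0.017
t* [-0.0016 -0.0005  0.    ] w* [-0.0002 -0.0003  0.    ]
```

The key is fully in: the tip is at 39.0 mm with 16 N on the stop. I hold it, then retract and go to the far side of the rib (own y about +0.055).

```bash
python3 -m creep '[{"tx":0,"ty":0,"tz":0,"wx":0,"wy":0,"wz":0},{"tx":0,"ty":0,"tz":0,"wx":0,"wy":0,"wz":0},{"tx":0,"ty":0,"tz":0,"wx":0,"wy":0,"wz":0},{"tx":0,"ty":0,"tz":0,"wx":0,"wy":0,"wz":0},{"tx":0,"ty":0,"tz":0,"wx":0,"wy":0,"wz":0}]' 
python3 -m creep '[{"tx":0,"ty":0,"tz":-0.03,"wx":0,"wy":0,"wz":0},{"tx":0,"ty":0,"tz":-0.07,"wx":0,"wy":0,"wz":0},{"tx":0,"ty":0,"tz":-0.12,"wx":0,"wy":0,"wz":0},{"tx":0,"ty":0,"tz":-0.14,"wx":0,"wy":0,"wz":0},{"tx":0,"ty":0,"tz":-0.14,"wx":0,"wy":0,"wz":0}]';python3 go.py 0 .058 .105
```

```text
t: 6.65
eef_pos: [0.5852, -0.1568, 0.056]
tcp_rot: [-3.135, -0.204, -0.001]
wrist_force: [-4.4, 1.4, 15.5]
gripper_width: -0.001
grasp_force: 7.5
t: 7.15
eef_pos: [0.5865, -0.1576, 0.1253]
tcp_rot: [3.133, 0.204, 0.007]
wrist_force: [0.4, 0.0, -0.6]
gripper_width: -0.002
grasp_force: 0.0
t 7.15 own xy [ 0.002  -0.0462] tipz 0.1083 F [ 0.41  0.04 -0.64] w -0.002 0.017
t* [-0.004  -0.2085  0.0063] w* [ 0.0012 -0.0026 -0.0001]
```

```bash
python3 -m creep '[{"tx":-0.003,"ty":-0.07,"tz":0,"wx":0,"wy":0,"wz":0},{"tx":-0.003,"ty":-0.14,"tz":0,"wx":0,"wy":0,"wz":0},{"tx":-0.003,"ty":-0.208,"tz":0,"wx":0,"wy":0,"wz":0},{"tx":-0.003,"ty":-0.208,"tz":0,"wx":0,"wy":0,"wz":0},{"tx":-0.003,"ty":-0.208,"tz":0,"wx":0,"wy":0,"wz":0}]';python3 go.py 0 .058 .07
python3 -m creep '[{"tx":0,"ty":0,"tz":0.03,"wx":0,"wy":0,"wz":0},{"tx":0,"ty":0,"tz":0.06,"wx":0,"wy":0,"wz":0},{"tx":0,"ty":0,"tz":0.073,"wx":0,"wy":0,"wz":0},{"tx":0,"ty":0,"tz":0.073,"wx":0,"wy":0,"wz":0}]';python3 go.py 0 -.027 .07
```

```text
t: 7.65
eef_pos: [0.5696, -0.053, 0.1226]
tcp_rot: [-3.134, -0.208, 0.003]
wrist_force: [0.6, -1.6, -0.4]
gripper_width: -0.0
grasp_force: 0.0
t 7.65 own xy [-0.0012  0.0596] tipz 0.1056 F [ 0.63 -1.57 -0.36] w -0.0 0.017
t* [0.0025 0.0033 0.0711] w* [-0.0002  0.0012  0.0016]
t: 8.05
eef_pos: [0.5693, -0.0555, 0.0858]
tcp_rot: [3.135, 0.201, -0.005]
wrist_force: [0.7, 0.7, -0.1]
gripper_width: 0.004
grasp_force: 0.0
t 8.05 own xy [-0.0018  0.0572] tipz 0.0688 F [ 0.72  0.67 -0.15] w 0.004 0.017
t* [ 0.004   0.1684 -0.0023] w* [ 0.0002  0.0019 -0.0013]
```

```bash
python3 -m creep '[{"tx":0.002,"ty":0.025,"tz":-0.002,"wx":0,"wy":0,"wz":0},{"tx":0.002,"ty":0.055,"tz":-0.002,"wx":0,"wy":0,"wz":0},{"tx":0.002,"ty":0.085,"tz":-0.002,"wx":0,"wy":0,"wz":0},{"tx":0.002,"ty":0.115,"tz":-0.002,"wx":0,"wy":0,"wz":0},{"tx":0.002,"ty":0.14,"tz":-0.002,"wx":0,"wy":0,"wz":0}]';
python3 -m creep '[{"tx":0,"ty":0.012,"tz":0,"wx":0,"wy":0,"wz":0},{"tx":0,"ty":0.022,"tz":0,"wx":0,"wy":0,"wz":0},{"tx":0,"ty":0.028,"tz":0,"wx":0,"wy":0,"wz":0},{"tx":0,"ty":0.028,"tz":0,"wx":0,"wy":0,"wz":0}]';python3 go.py 0 -.027 .07
```

```text
t: 8.55
eef_pos: [0.5812, -0.1253, 0.0888]
tcp_rot: [3.135, 0.202, 0.004]
wrist_force: [1.6, 2.4, 0.8]
gripper_width: 0.001
grasp_force: 1.2
t: 8.95
eef_pos: [0.5818, -0.1377, 0.0882]
tcp_rot: [3.135, 0.204, -0.001]
wrist_force: [0.8, 0.3, -0.7]
gripper_width: 0.001
grasp_force: 0.0
t 8.95 own xy [-0.0001 -0.0259] tipz 0.0712 F [ 0.81  0.27 -0.69] w 0.001 0.017
t* [0.0002 0.0021 0.0024] w* [ 0.0003  0.0004 -0.0001]
```

```bash
python3 -m creep '[{"tx":0,"ty":0.005,"tz":0,"wx":0,"wy":0,"wz":0},{"tx":0,"ty":0.008,"tz":0,"wx":0,"wy":0,"wz":0},{"tx":0,"ty":0.008,"tz":0,"wx":0,"wy":0,"wz":0}]';python3 go.py 0 -.027 .07
```

```text
t: 9.25
eef_pos: [0.5821, -0.141, 0.088]
tcp_rot: [-3.135, -0.205, 0.002]
wrist_force: [-0.8, 1.5, 1.1]
gripper_width: 0.0
grasp_force: 0.7
t 9.25 own xy [-0.0002 -0.0293] tipz 0.071 F [-0.75  1.53  1.1 ] w 0.0 0.017
t* [ 0.0004 -0.0045  0.002 ] w* [-0.0002  0.0008  0.0002]
```

```bash
python3 -m creep '[{"tx":0,"ty":0.004,"tz":0,"wx":0,"wy":0,"wz":0},{"tx":0,"ty":0.007,"tz":0,"wx":0,"wy":0,"wz":0},{"tx":0,"ty":0.007,"tz":0,"wx":0,"wy":0,"wz":0}]';python3 go.py 0 -.027 .07
```

```text
t: 9.55
eef_pos: [0.5822, -0.1415, 0.088]
tcp_rot: [-3.13, -0.207, 0.004]
wrist_force: [-1.4, 6.0, 3.5]
gripper_width: 0.0
grasp_force: 3.3
t 9.55 own xy [-0.0002 -0.0297] tipz 0.071 F [-1.36  5.96  3.49] w 0.0 0.017
t* [ 0.0004 -0.0054  0.002 ] w* [-0.0031  0.0015  0.0012]
```

The shut stop is felt at 6 N. I back off along +y, lift and look.

```bash
python3 -m creep '[{"tx":0,"ty":-0.03,"tz":0,"wx":0,"wy":0,"wz":0},{"tx":0,"ty":-0.06,"tz":-0.03,"wx":0,"wy":0,"wz":0},{"tx":0,"ty":-0.06,"tz":-0.12,"wx":0,"wy":0,"wz":0},{"tx":0,"ty":-0.06,"tz":-0.2,"wx":0,"wy":0,"wz":0},{"tx":0,"ty":-0.06,"tz":-0.24,"wx":0,"wy":0,"wz":0}]'
python3 -m creep '[{"tx":0,"ty":0,"tz":0,"wx":0,"wy":0,"wz":0},{"tx":0,"ty":0,"tz":0,"wx":0,"wy":0,"wz":0},{"tx":0,"ty":0,"tz":0,"wx":0,"wy":0,"wz":0}]'
python3 - <<'E'
from bench import cams
import numpy as np,cv2
from h import *
b=cams.grab_frame("scene")[122:217,170:290]
k=6.2;B=cv2.resize(b[:,:,::-1],None,fx=k,fy=k,interpolation=cv2.INTER_CUBIC)
O=np.array([.5785,-.112])
for j,c in((0,(0,0,255)),(.005,(255,0,0))):
    y=-.045+j;L=[[*(O+R(.13)@[x,yy]),.0645] for x,yy in((.03,y+.03),(-.03,y+.03),(-.03,y-.03),(.03,y-.03))]
    p=((proj("scene",L)+.5-[170,122])*k).astype(np.int32);cv2.polylines(B,[p],True,c,1)
cv2.imwrite("pics/c6.png",B)
E
```

```text
t: 10.05
eef_pos: [0.5811, -0.1145, 0.2133]
tcp_rot: [3.132, 0.206, 0.012]
wrist_force: [-0.0, 0.4, -0.2]
gripper_width: -0.003
grasp_force: 0.0
t: 10.35
eef_pos: [0.5782, -0.1144, 0.2071]
tcp_rot: [-3.134, -0.205, 0.004]
wrist_force: [-0.0, 1.3, -0.4]
gripper_width: -0.001
grasp_force: 0.0
```

View pics/c6.png

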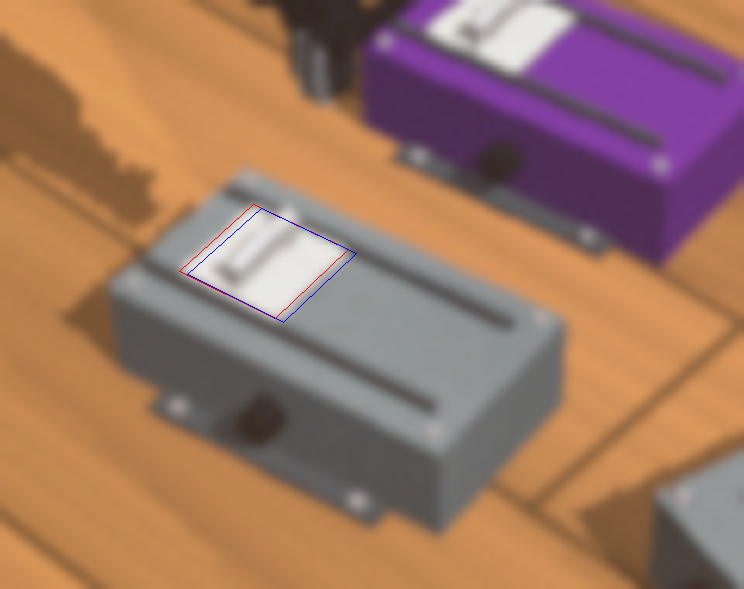

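The plate lies on the shut outline and the stop was felt. The tool travel between the two stops matches the full 70 mm. Handing in.

```bash
python3 -c "
from bench import arm
print(arm.hand_in())"
```

```text
the job is handed in; nothing more can be done
None
```

I pushed the starter's shutter open to its stop, held the reset key fully in for over half a second, pushed the shutter shut to its stop, lifted the arm clear and handed the job in; no verdict came back.

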